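# Square a mortar prism into the fence corner of a measuring board

## Task

Take the taller of the two mortar prisms out of the stand, lay it gently on its side on the squaring board, in the open part beside the fences, and let go of it. Then push it square and fully flush into the corner, its long side against the long back fence and one end against the short end fence, ready to be measured. Do not let the prism drop or topple, and leave the shorter prism and the other things on the bench where they are.

Things in the scene. Friction and masses are not known exactly. Their poses are not given: they have to be found in the camera images.
- long_prism: The taller grey mortar prism, 40 x 40 x 140 mm, about 0.4 kg. It starts upright in one of the stand's two pockets (either one). Origin: centre of its lower end face as it stands; z runs along its length towards the other end, x and y are square to its side faces. Its two ends and four sides are alike: any side may lie down, either end may meet the end fence.
- prism_centre (a point): The middle of the taller prism, 70 mm along its z from its origin; axes as the prism's.
- short_prism: The shorter grey mortar prism, 40 x 40 x 80 mm, upright in the other pocket. Origin: centre of its lower end; z along its length. Leave it.
- stand: Grey plastic stand, 56 mm along x, 156 mm along y, fixed to the bench. Origin: centre of its underside. Two open square pockets centred at y = +50 and -50 mm, 46 mm wide inside, their floor 6 mm above the bench, their walls 5 mm thick and rising to 31 mm above the bench. The prisms stand in them with their sides parallel to the stand's x and y (within 0.02 rad).
- board: Aluminium squaring board with two steel fences, fixed to the bench: plate 120 mm along x, 190 mm along y, 8 mm thick. Origin: centre of its underside; z up. The back fence runs along the whole +x edge, the end fence along the +y edge for 85 mm from the back corner; both are 15 mm thick and stand 36 mm above the plate. The other two sides are open.
- corner (a point): The inner corner of the fences, on the plate's top face, 8 mm above the bench; axes as the board's. The back fence's inner face is the plane x = 0 here, the end fence's inner face is y = 0; the open plate lies at negative x (to -105 mm) and negative y (to -175 mm).
- bottle: White square bottle, 62 mm wide, 142 mm high, upright at the right. Origin: centre of its base. Leave it.
- timer: Small grey timer, 58 x 58 x 18 mm, lying behind the stand. Origin: centre of its base. Leave it. Behind the work rise, over 0.4 m high, the blue oven (front at world x = 0.61 m, y from -0.08 to 0.33) and the incubator (front at x = 0.565, y below -0.14, its upright handle at y = -0.18 reaching out to x = 0.52).
- meter: White hand-held meter, 144 x 66 x 28 mm, lying to the right of the stand. Origin: centre of its base, length along x. Leave it.

How it is judged:
By the outcome, as a careful person would: the job done as asked, in the order asked, and still so for the second after the job is handed in, with the robot touching nothing.
It also fails if it takes over 61 s, if anything falls off the work surface, if the arm or the gripper's body presses on something with over 40 N, if the wrist force passes 120 N, or if a joint passes its speed limit or range.

## Robot

A 6-joint arm with a two-finger parallel gripper is mounted at the origin on a cart in front of the work surface, level with it; the furniture and walls round the work are solid. World frame = base frame: x ahead of the robot, y to its left, z up, the work surface at z = 0. Lengths are in m, angles in rad, forces in N, time in s.
With the tool pointing down it reaches from about 0.375 to 0.825 m from the base axis. Payload 5.5 kg.
Tool frame: the origin (TCP) lies at the very end of the fingers, on their centre line; the grasp point (between the pads) lies 19 mm behind it (tcp_to_grasp is the distance from the TCP to the grasp point, in m); z points along the fingers, x is the direction in which the jaws open and shut, and the axes are right-handed (so a half turn about z gives the same grasp; the last joint's range is limited). The gripper opens to 85 mm and grips with 20 to 120 N. Pads are 22 mm wide; open, the fingers measure 114 mm over their backs; the gripper's body (76 mm by 85 mm) begins 54 mm behind the grasp point. The pads swing forward as they close: fully open they stand 13 mm farther back than shut.
Start: joints at [1.158, 0.314, -0.047, 1.21, 0, 1.571], TCP at [0.241, 0.55, 0.231] pointing down, gripper open.
Joint ranges: [-2.67, 2.67], [-0.69, 1.73], [-1.03, 1.25], [-2.08, 2.16], [-1.42, 1.45], [-3.14, 3.14]. Speed limits (rad/s): [2.39, 2.39, 3.01, 3.14, 3.14, 3.14].

## Interface

Orientations are given as a unit quaternion [w, x, y, z].
In Python, from station import observe, read_camera, hand_in, tcp_to_grasp gives the robot as it stands.
- The arm moves only by the tool send_rows, never from a script. Its argument "plan" is a list of rows, each an object with "grip": the opening in per cent of the stroke, from 0 (shut) to 100 (fully open); "offset": the shift along the tool's x, y, z in m, a list of three; "angular": the turn, a rotation vector about the tool's x, y, z in degrees, a list of three. In form: [{"grip": grip, "offset": [tx, ty, tz], "angular": [rx, ry, rz]}, ...]. A call has 1 to 8 rows; each row is the pose to reach, as a shift and turn from the pose commanded when the call began, along the tool's axes at that moment; what a row does not reach only later rows make up. A row lasts 1/8 s, in which the tool goes at most 62.5 mm and 10.7 degrees, less where a joint would pass 70% of its speed; a pose out of reach is approached as far as the arm can. A call with a gripper value outside its range is refused whole. The fingers move at their own pace and stop on an object; "newtons" is the grip in N (left out, the last holds). Time passes only in rows, so rows that repeat a pose let the fingers close. It gives the time, the measured TCP pose, the force and the opening at its end, in the units of the state.
- observe(): the state, without advancing time (a new reading comes with each control period).
- read_camera(name): name is "side" or "top"; returns a dict with "pixels" (400x640x3 uint8, red, green, blue), "intrinsics" (3x3 intrinsics, pixels), "view" (4x4, takes a point from world to camera coordinates). Camera axes: x right, y down, z forward; pixel columns grow to the right and rows downward; lengths in m; the calibration is good to about 2 mm. A picture is of the moment at which its call begins. There is no depth.
- hand_in(): hands the job in, once; it reports no verdict.
The state is a dict: "clock": time; "qpos": joint angles; "qd": joint speeds; "joint_torque": joint torques, N m; "ee_pos": TCP position; "tool_rot": TCP orientation; "contact_force": force on the tool from outside, world axes, zero at the start; "wrist_torque": the same for the moment, N m; "opening": opening from 0.0 (shut) to 1.0 (fully open).
Only numpy, scipy, OpenCV 4.12 (cv2) and the standard library are available. Lean on these libraries where they do the work, as an engineer would, in place of code of your own. Each camera call takes 0.05 s, during which the arm holds its last target. There are 200 camera calls.

## Working session

There is one attempt and no reset: what is moved stays moved. The work goes in short steps, Python scripts to look and compute and a tool call to move; the robot and the scene stay as the last step left them, time stands still between calls to the robot, and variables do not carry over. Pictures are saved under pics/ and viewed, about 8 in all and at most 12, crops included, and the job is handed in when it is done.

Besides the shell and the picture viewer there is one more tool, called after "Emit:" by a JSON object that holds its "name" and its "arguments", one argument or row to a line. send_rows: Moves the arm, as the interface text tells. Its arguments: {"type":"object","properties":{"plan":{"type":"array"},"newtons":{"type":"number"}},"required":["plan"]}

```bash
ls; mkdir -p pics
python3 - <<'E'
from station import *
import cv2,numpy as np
print(observe(), tcp_to_grasp)
for n in("side","top"):
    r=read_camera(n); cv2.imwrite(f"pics/{n}0.png",r["pixels"][:,:,::-1]); np.savez(f"{n}.npz",K=r["intrinsics"],V=r["view"]); print(r["intrinsics"],r["view"])
E
```

```text
pics
{'clock': 0.0, 'qpos': array([ 1.15797279e+00,  3.14228773e-01, -4.80869882e-02,  1.21023777e+00,
        6.79258229e-06,  1.57081332e+00]), 'qd': array([ 0.00065981,  0.00087879, -0.00018083,  0.00126942, -0.0007774 ,
       -0.00063832]), 'joint_torque': array([ 1.29700552e-04, -5.39592433e+01,  3.39746118e+01,  1.93139986e-02,
       -1.80755715e-04,  1.22506532e-05]), 'ee_pos': array([0.24047495, 0.54904489, 0.23042948]), 'tool_rot': array([ 4.77913120e-04,  8.37022026e-01,  5.47168490e-01, -7.37259501e-04]), 'contact_force': array([-0.3658038 ,  0.56021115, -0.54541643]), 'wrist_torque': array([-0.07815142,  0.02101365,  0.00158385]), 'opening': 0.9985821200371431} 0.0187
[[462.52789314   0.         316.86256953]
 [  0.         462.52789314 202.10100364]
 [  0.           0.           1.        ]] [[ 0.99042041 -0.13797587 -0.00548365 -0.48186385]
 [-0.05603315 -0.36528798 -0.92920664  0.06473923]
 [ 0.12620498  0.92061249 -0.36951989  1.50572824]
 [ 0.          0.          0.          1.        ]]
[[464.4076906    0.         321.49275424]
 [  0.         464.4076906  199.1860242 ]
 [  0.           0.           1.        ]] [[ 1.33270117e-02 -9.99910497e-01  1.17854738e-03 -4.54810510e-02]
 [-9.89634260e-01 -1.33585811e-02 -1.42988038e-01  5.16067563e-01]
 [ 1.42990984e-01  7.39272393e-04 -9.89723715e-01  1.40524524e+00]
 [ 0.00000000e+00  0.00000000e+00  0.00000000e+00  1.00000000e+00]]
```

View pics/top0.png

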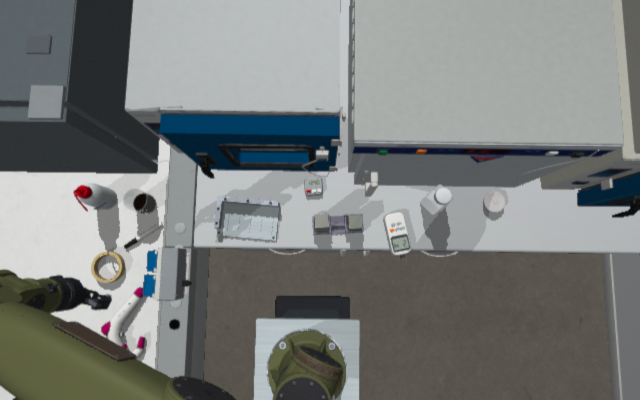

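View pics/side0.png

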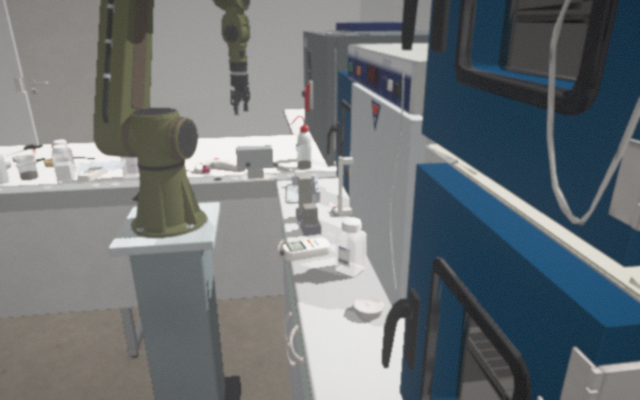

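The top view shows the board around (249,220), the stand with two prisms around (338,223), the timer at (314,187) and the meter at (398,232). In the side view the stand is near (307,205), seen from the right. Next I'll enlarge both.

Run:
```python
import cv2,numpy as np
t=cv2.imread("pics/top0.png")[180:260,205:405]; s=cv2.imread("pics/side0.png")[140:260,270:370]
cv2.imwrite("pics/c1.png",cv2.resize(t,None,fx=4,fy=4,interpolation=cv2.INTER_CUBIC)); cv2.imwrite("pics/c2.png",cv2.resize(s,None,fx=5,fy=5,interpolation=cv2.INTER_CUBIC))
```

```text
(no output)
```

View pics/c1.png

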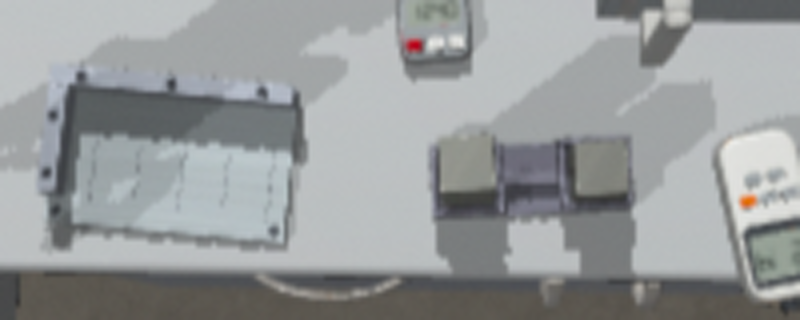

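View pics/c2.png

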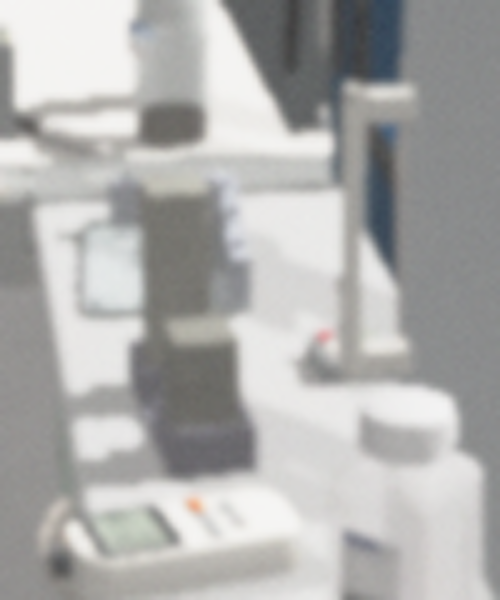

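Crop 1: the left prism top is at about (467,165) and the right at (600,168). The board is at left, with fence tops along its back and left edges, and is turned slightly. Crop 2: the farther (left, +y) prism is the tall one. Now I'll measure them with masks.

```bash
cat > h.py <<'E'
import numpy as np,cv2
def cam(n):
    d=np.load(f"{n}.npz"); return d["K"],d["V"]
def cast(n,uv,z):
    K,V=cam(n); R=V[:3,:3]; C=-R.T@V[:3,3]
    uv=np.atleast_2d(uv).astype(float); d=np.c_[uv,np.ones(len(uv))]@np.linalg.inv(K).T@R
    return C+d*((z-C[2])/d[:,2])[:,None]
def proj(n,P):
    K,V=cam(n); p=(np.atleast_2d(P)@V[:3,:3].T+V[:3,3])@K.T; return p[:,:2]/p[:,2:]
E
python3 - <<'E'
from h import *
np.set_printoptions(precision=4,suppress=True)
im=cv2.imread("pics/top0.png")
off=np.array([205,180])
print("colors",{k:im[180+y//4,205+x//4].tolist() for k,(x,y) in dict(ptopL=(467,165),ptopR=(600,168),pocket=(530,185),fence=(200,88),plate=(200,190),bench=(350,200),fencewall=(200,110),rimfront=(530,212)).items()})
lab=cv2.cvtColor(im,cv2.COLOR_BGR2LAB).astype(int)
def big(m,x0,x1,y0,y1):
    q=np.zeros(m.shape,np.uint8); q[y0:y1,x0:x1]=m[y0:y1,x0:x1]
    n,l,st,c=cv2.connectedComponentsWithStats(q); i=1+np.argmax(st[1:,4]); return (l==i).astype(np.uint8),st[i]
for nm,x0,x1 in(("L",308,335),("R",345,368)):
    b,st=big((lab[...,2]>128)&(lab[...,0]<175),x0,x1,205,240); print(nm,st)
    c=max(cv2.findContours(b,0,1)[0],key=cv2.contourArea); r=cv2.minAreaRect(c); print(r)
    for z in(.146,.086):
        print(z,cast("top",cv2.boxPoints(r),z)[:,:2].tolist())
for n,z,pts in(("fence top",.044,[(50,68),(300,91),(40,190)]),("plate front",.008,[(73,226),(287,244),(292,150)]),("rim",.031,[(433,217),(633,205),(631,137)])):
    print(n,cast("top",np.array(pts)/4+off-.375,z)[:,:2])
E
```

```text
colors {'ptopL': [140, 148, 146], 'ptopR': [125, 131, 129], 'pocket': [80, 72, 72], 'fence': [181, 169, 163], 'plate': [194, 190, 181], 'bench': [192, 191, 186], 'fencewall': [99, 97, 91], 'rimfront': [125, 116, 116]}
L [314 213  15  18 237]
((321.0, 221.5), (17.0, 14.0), 90.0)
0.146 [[0.46074396182143385, -0.017766630287741288], [0.46128232950473813, -0.05775572722362372], [0.412683548199164, -0.0583060758105967], [0.41214972857131876, -0.01852643097616833]]
0.086 [[0.46758537401377326, -0.016772191214267984], [0.46814823801534944, -0.05858083578706405], [0.4173381590197268, -0.05915622583652644], [0.4167800500151062, -0.017566563664827325]]
R [347 215  15  15 197]
((354.0, 222.0), (14.0, 14.0), 90.0)
0.146 [[0.4562682486016341, -0.1120626619654176], [0.45680616836931703, -0.15203373396976988], [0.4167872670734676, -0.15208026690278695], [0.4162530921698836, -0.11228168917576424]]
0.086 [[0.4629060109484757, -0.11535879544187082], [0.46346840665378, -0.15714859492904265], [0.42162860159004867, -0.15719724516139372], [0.4210701211442547, -0.11558778862978493]]
fence top [[0.5193 0.2843]
 [0.5039 0.0906]
 [0.4247 0.2876]]
plate front [[0.3998 0.2688]
 [0.388  0.1009]
 [0.4619 0.0989]]
rim [[ 0.409  -0.0134]
 [ 0.4203 -0.1677]
 [ 0.4731 -0.1661]]
```

```bash
cat >> h.py <<'E'
from scipy.ndimage import map_coordinates
def edge(g,a,b,w=2.0,n=40):
    """sub-pixel straight edge near segment a-b -> point, direction, rms"""
    a,b=np.array(a,float),np.array(b,float); d=(b-a)/np.linalg.norm(b-a); nr=np.array([-d[1],d[0]])
    s=np.arange(-w,w+.01,.25); t=np.linspace(.08,.92,n); P=a+t[:,None]*(b-a); pts=[]
    for p in P:
        q=p+s[:,None]*nr; v=sum(map_coordinates(g,[q[:,1]+k*d[1],q[:,0]+k*d[0]],order=1) for k in(-1,0,1))
        G=np.abs(np.gradient(v))**2; pts.append(p+nr*(G@s)/max(G.sum(),1e-9))
    vx,vy,x,y=cv2.fitLine(np.array(pts,np.float32),cv2.DIST_HUBER,0,.01,.01).ravel()
    r=(np.array(pts)-[x,y])@[-vy,vx]; return np.array([x,y]),np.array([vx,vy]),float(np.median(abs(r)))
def meet(e,f):
    A=np.c_[e[1],-f[1]]; return e[0]+e[1]*np.linalg.solve(A,f[0]-e[0])[0]
def quad(g,c,w=2.0):
    E=[edge(g,c[i],c[(i+1)%len(c)],w) for i in range(len(c))]
    return np.array([meet(E[i-1],E[i]) for i in range(len(c))]),[e[2] for e in E]
E
python3 - <<'E'
from h import *
np.set_printoptions(precision=4,suppress=True)
g=cv2.cvtColor(cv2.imread("pics/top0.png"),cv2.COLOR_BGR2GRAY).astype(float)
o=np.array([205,180])-.375
f=lambda p:np.array(p)/4+o
def show(n,c,z):
    q,r=quad(g,f(c)); P=cast("top",q,z)[:,:2]; print(n,P.tolist(),"sides",np.linalg.norm(P-np.roll(P,-1,0),axis=1),"yaw",[round(float(np.arctan2(*(np.roll(P,-1,0)-P)[i][::-1])),3) for i in range(len(P))],"c",P.mean(0),"rms",np.round(r,2))
show("tall top",[(441,134),(495,134),(497,193),(441,193)],.146)
show("short top",[(573,138),(627,138),(628,194),(574,194)],.086)
show("stand rim",[(433,143),(632,136),(633,205),(433,217)],.031)
# board: back fence outer top edge, end fence outer top edge, inner end-fence edge, plate front/right
B=edge(g,f((60,68)),f((298,89))); Lf=edge(g,f((50,75)),f((40,190))); Bi=edge(g,f((80,88)),f((295,104)));Li=edge(g,f((72,95)),f((60,190)))
Fr=edge(g,f((78,228)),f((285,246)));Rt=edge(g,f((297,160)),f((289,240)))
for n,e,z in(("backout",B,.044),("endout",Lf,.044),("backin",Bi,.044),("endin",Li,.044),("front",Fr,.008),("right",Rt,.008)):
    P=cast("top",[e[0],e[0]+20*e[1]],z)[:,:2]; d=P[1]-P[0]; print(n,P[0],np.arctan2(d[1],d[0]),e[2])
E
```

```text
tall top [[0.45824023951938325, -0.01763267572906496], [0.46379264723132907, -0.05579578567098831], [0.4221405475941561, -0.06272122668558279], [0.4185479059952364, -0.01871201075489583]] sides [0.0386 0.0422 0.0442 0.0397] yaw [-1.426, -2.977, 1.652, 0.027] c [ 0.4407 -0.0387] rms [0.38 0.21 0.09 0.09]
short top [[0.46636405857816654, -0.11868790435996093], [0.46863419863819045, -0.1612620931573954], [0.4260199013819171, -0.16179619314008042], [0.4220799351876722, -0.11929346843742196]] sides [0.0426 0.0426 0.0427 0.0443] yaw [-1.518, -3.129, 1.663, 0.014] c [ 0.4458 -0.1403] rms [0.06 0.06 0.09 0.05]
stand rim [[0.4679115621588298, -0.014121078461711265], [0.47255743481605395, -0.16612170110159707], [0.41727064167288413, -0.16727537808997966], [0.4070597153358845, -0.013590118445224102]] sides [0.1521 0.0553 0.154  0.0609] yaw [-1.54, -3.121, 1.637, -0.009] c [ 0.4412 -0.0903] rms [0.62 0.07 0.27 0.12]
backout [0.5121 0.1803] -1.6271644514936536 0.2763525364082851
endout [0.4685 0.286 ] -0.09598333144611589 0.44760160758958867
backin [0.4999 0.175 ] -1.6523777087232203 0.07645176169616294
endin [0.463  0.2734] -0.07536998877793405 0.09012619154884038
front [0.3932 0.1993] -1.6348987798976662 0.16251541497162716
right [0.4213 0.1005] -0.09362994679601293 0.1820082252710865
```

```bash
cat >> h.py <<'E'
from scipy.spatial.transform import Rotation as Ro
def tool(yaw,tilt):
    """tool x at yaw in the plane, z down, then tilted about tool x (deg; + : tip to world +y)"""
    return Ro.from_euler('z',yaw)*Ro.from_euler('x',180,degrees=True)*Ro.from_euler('x',tilt,degrees=True)
def delta(pos,R):
    from station import observe
    o=observe(); q=o["tool_rot"]; R0=Ro.from_quat([q[1],q[2],q[3],q[0]])
    return np.round(1000*R0.inv().apply(np.array(pos)-o["ee_pos"]),1),np.round(np.degrees((R0.inv()*R).as_rotvec()),1)
E
python3 - <<'E'
from h import *
print(proj("side",[[.4407,-.0387,.146],[.4458,-.1403,.086]]))
R=tool(.04,-60); z=R.apply([0,0,1]); A=np.array([.4407,-.0387,.08]); T=A+.014*z
print(z,R.apply([1,0,0]),T)
print(delta(T-.11*z+[0,0,.1],R))
E
```

```text
[[304.02587109 176.49390078]
 [309.78194728 205.76471061]]
[ 0.03463178 -0.86533268 -0.5       ] [0.99920011 0.03998933 0.        ] [ 0.44118484 -0.05081466  0.073     ]
(array([-383.4,  382.8,    3.1]), array([-53.3, -33.3,  57.9]))
```

Run:
```python
from h import *
np.set_printoptions(precision=4,suppress=True)
g=cv2.cvtColor(cv2.imread("pics/side0.png"),cv2.COLOR_BGR2GRAY).astype(float)
o=np.array([270,140])-.4; f=lambda p:np.array(p)/5+o
K,V=cam("side"); C=-V[:3,:3].T@V[:3,3]
def xat(e,v,y):  # x on plane y=const
    uv=e[0]+e[1]*(v-e[0][1])/e[1][1]; d=V[:3,:3].T@np.linalg.inv(K)@np.r_[uv,1]; return C+d*(y-C[1])/d[1]
for n,l,r,v,y in(("tall",[(147,205),(148,300)],[(211,200),(210,310)],190,-.0587),("short",[(165,345),(165,415)],[(238,345),(238,405)],215,-.1603)):
    a=edge(g,f(l[0]),f(l[1]));b=edge(g,f(r[0]),f(r[1])); P,Q=xat(a,v,y),xat(b,v,y); print(n,P,Q,(P+Q)/2,a[2],b[2])
```

```text
tall [ 0.4186 -0.0587  0.1087] [ 0.465  -0.0587  0.1061] [ 0.4418 -0.0587  0.1074] 0.024504603775706305 0.1927756257067523
short [ 0.4204 -0.1603  0.0657] [ 0.4657 -0.1603  0.0628] [ 0.4431 -0.1603  0.0642] 0.2904471160080696 0.030748332281205517
```

Emit:
{"name": "send_rows", "arguments": {
  "plan": [
    {"grip": 100, "offset": [0, 0, -0.06], "angular": [0, 0, 0]},
    {"grip": 100, "offset": [0, 0, -0.08], "angular": [0, 0, 0]},
    {"grip": 100, "offset": [-0.383, 0.383, -0.06], "angular": [-53.3, -33.3, 57.9]},
    {"grip": 100, "offset": [-0.383, 0.383, -0.03], "angular": [-53.3, -33.3, 57.9]},
    {"grip": 100, "offset": [-0.383, 0.383, 0.003], "angular": [-53.3, -33.3, 57.9]},
    {"grip": 100, "offset": [-0.383, 0.383, 0.003], "angular": [-53.3, -33.3, 57.9]},
    {"grip": 100, "offset": [-0.383, 0.383, 0.003], "angular": [-53.3, -33.3, 57.9]},
    {"grip": 100, "offset": [-0.383, 0.383, 0.003], "angular": [-53.3, -33.3, 57.9]}
  ],
  "newtons": 60
}}

```text
clock: 1.1
ee_pos: [0.3761, 0.203, 0.2587]
tool_rot: [0.394, 0.905, 0.159, 0.009]
contact_force: [-0.4, -0.2, -0.7]
opening: 1.0
```

Run:
```python
from h import *
R=tool(.04,-60); z=R.apply([0,0,1]); A=np.array([.441,-.0390,.08]); T=A+.014*z
print(T-.11*z,delta(T-.11*z+[0,0,.0],R))
```

```text
[0.43767535 0.04407194 0.128     ] (array([ 26. ,  25.4, 211.7]), array([-13. ,  -8.2,  14. ]))
```

Emit:
{"name": "send_rows", "arguments": {
  "plan": [
    {"grip": 100, "offset": [0.008, 0.008, 0.06], "angular": [-5, -3, 5]},
    {"grip": 100, "offset": [0.026, 0.0254, 0.2117], "angular": [-13, -8.2, 14]},
    {"grip": 100, "offset": [0.026, 0.0254, 0.2117], "angular": [-13, -8.2, 14]},
    {"grip": 100, "offset": [0.026, 0.0254, 0.2117], "angular": [-13, -8.2, 14]},
    {"grip": 100, "offset": [0.026, 0.0254, 0.2117], "angular": [-13, -8.2, 14]},
    {"grip": 100, "offset": [0.026, 0.0254, 0.2117], "angular": [-13, -8.2, 14]},
    {"grip": 100, "offset": [0.026, 0.0254, 0.2117], "angular": [-13, -8.2, 14]}
  ]
}}

```text
clock: 1.98
ee_pos: [0.4377, 0.0472, 0.1282]
tool_rot: [0.498, 0.867, 0.019, 0.01]
contact_force: [0.1, 0.2, 0.2]
opening: 1.0
```

Run:
```python
from h import *
from station import *
R=tool(.04,-60); z=R.apply([0,0,1]); A=np.array([.441,-.0390,.08]); T=A+.014*z
o=observe();print(o["qpos"],o["ee_pos"],T,delta(T,R))
```

```text
[ 0.66356857  0.64364043 -0.29732764  1.41346585 -0.77880796  2.52601354] [0.43772099 0.04718439 0.12820907] [ 0.44148484 -0.05111466  0.073     ] (array([ -0.4,   1.9, 112.8]), array([-0.3, -0.1,  0.2]))
```

Emit:
{"name": "send_rows", "arguments": {
  "plan": [
    {"grip": 100, "offset": [0, 0.001, 0.04], "angular": [0, 0, 0]},
    {"grip": 100, "offset": [0, 0.001, 0.07], "angular": [0, 0, 0]},
    {"grip": 100, "offset": [0, 0.001, 0.095], "angular": [0, 0, 0]},
    {"grip": 100, "offset": [0, 0.001, 0.112], "angular": [0, 0, 0]},
    {"grip": 100, "offset": [0, 0.001, 0.112], "angular": [0, 0, 0]},
    {"grip": 100, "offset": [0, 0.001, 0.112], "angular": [0, 0, 0]}
  ]
}}

```text
clock: 2.72
ee_pos: [0.4418, -0.0502, 0.0726]
tool_rot: [0.498, 0.867, 0.019, 0.01]
contact_force: [0.1, 0.1, 0.4]
opening: 1.006
```

Run:
```python
from h import *
from station import *
o=observe();print(o["qpos"],o["ee_pos"],o["contact_force"])
t=read_camera("top")["pixels"][170:260,300:400,::-1]; s=read_camera("side")["pixels"][130:230,260:360,::-1]
cv2.imwrite("pics/c3.png",np.hstack([cv2.resize(a,(400,400),interpolation=cv2.INTER_CUBIC) for a in(t,s)]))
```

```text
[ 0.50094571  0.62696424 -0.48180206  1.11167278 -0.88588754  2.34461645] [ 0.44184711 -0.05024913  0.07258675] [0.1470119  0.09801265 0.37760522]
```

View pics/c3.png

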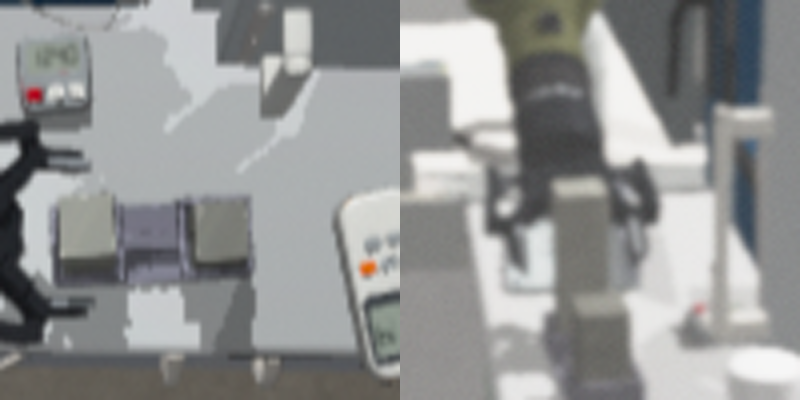

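The jaws straddle the tall prism centrally: in the left pane the fingertips are at (90,160) and (90,310), with the prism at (88,228). Now closing.

Emit:
{"name": "send_rows", "arguments": {
  "plan": [
    {"grip": 60, "offset": [0, 0, 0], "angular": [0, 0, 0]},
    {"grip": 50, "offset": [0, 0, 0], "angular": [0, 0, 0]},
    {"grip": 40, "offset": [0, 0, 0], "angular": [0, 0, 0]},
    {"grip": 30, "offset": [0, 0, 0], "angular": [0, 0, 0]},
    {"grip": 30, "offset": [0, 0, 0], "angular": [0, 0, 0]},
    {"grip": 30, "offset": [0, 0, 0], "angular": [0, 0, 0]},
    {"grip": 30, "offset": [0, 0, 0], "angular": [0, 0, 0]}
  ],
  "newtons": 60
}}

```text
clock: 3.7
ee_pos: [0.4414, -0.0512, 0.0721]
tool_rot: [0.498, 0.867, 0.019, 0.009]
contact_force: [0.3, 2.4, 4.1]
opening: 0.462
```

Emit:
{"name": "send_rows", "arguments": {
  "plan": [
    {"grip": 30, "offset": [0, 0.0087, -0.005], "angular": [0, 0, 0]},
    {"grip": 30, "offset": [0, 0.026, -0.015], "angular": [0, 0, 0]},
    {"grip": 30, "offset": [0, 0.052, -0.03], "angular": [0, 0, 0]},
    {"grip": 30, "offset": [0, 0.0866, -0.05], "angular": [0, 0, 0]},
    {"grip": 30, "offset": [0, 0.1212, -0.07], "angular": [0, 0, 0]},
    {"grip": 30, "offset": [0, 0.1386, -0.08], "angular": [0, 0, 0]},
    {"grip": 30, "offset": [0, 0.1386, -0.08], "angular": [0, 0, 0]},
    {"grip": 30, "offset": [0, 0.1386, -0.08], "angular": [0, 0, 0]}
  ]
}}

```text
clock: 4.7
ee_pos: [0.441, -0.0521, 0.231]
tool_rot: [0.498, 0.867, 0.019, 0.008]
contact_force: [-0.7, 0.5, -4.8]
opening: 0.46
```

Run:
```python
from h import *
from station import *
o=observe();print(o["qpos"],o["ee_pos"],o["contact_force"],o["wrist_torque"])
t=read_camera("top")["pixels"][170:260,280:380,::-1]; s=read_camera("side")["pixels"][130:230,260:360,::-1]
cv2.imwrite("pics/c4.png",np.hstack([cv2.resize(a,(400,400),interpolation=cv2.INTER_CUBIC) for a in(t,s)]))
```

```text
[ 0.49771579  0.40479075 -0.38456744  1.43137111 -0.88604496  2.34207402] [ 0.44101721 -0.05207498  0.2310042 ] [-0.67043114  0.48139976 -4.7714857 ] [ 1.76266409  0.03846629 -0.04037151]
```

View pics/c4.png

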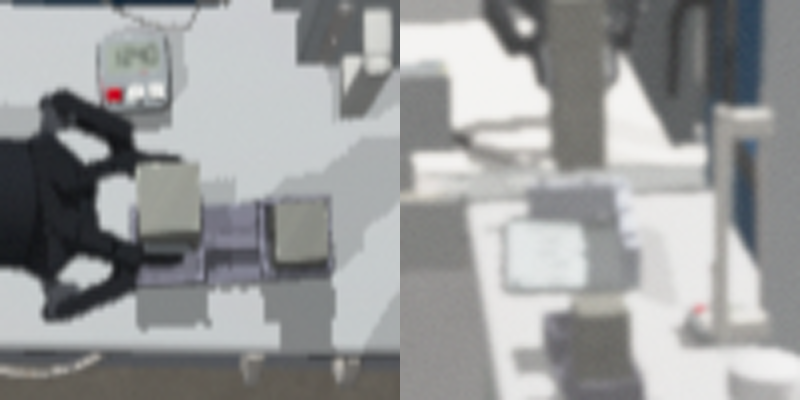

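The prism is held upright, clear of the stand, and the short prism has not moved. In the left pane the top face spans about (138..200, 163..235).

Run:
```python
from h import *
from station import *
np.set_printoptions(precision=4,suppress=True)
g=cv2.cvtColor(read_camera("top")["pixels"],cv2.COLOR_RGB2GRAY).astype(float)
f=lambda p:np.array(p)/[4,4.444]+[280-.4,170-.4]
q,r=quad(g,f([(138,168),(197,163),(201,232),(140,236)])); P=cast("top",q,.305)[:,:2]; print(P,np.linalg.norm(P-np.roll(P,-1,0),axis=1),P.mean(0),np.round(r,2))
```

```text
[[ 0.4597 -0.0188]
 [ 0.4621 -0.0589]
 [ 0.4225 -0.06  ]
 [ 0.4189 -0.0208]] [0.0402 0.0396 0.0394 0.0409] [ 0.4408 -0.0396] [0.15 0.07 0.05 0.1 ]
```

```bash
cat >> h.py <<'E'
psi=-.073; ex=np.array([np.cos(psi),np.sin(psi),0]); ey=np.array([-np.sin(psi),np.cos(psi),0]); corner=np.array([.5035,.2684,.008])
rel=tool(.041,-60).inv().apply([-.0002,.0125,.004])  # prism middle in tool frame
def place(x,y,h):
    R=tool(psi,30); return corner+ex*x+ey*y+[0,0,.02+h]-R.apply(rel),R
E
python3 - <<'E'
from h import *
print(rel)
for h in(.12,0): p,R=place(-.06,-.088,h); print(p,delta(p,R))
E
```

```text
[ 0.00031252 -0.00278474 -0.01282332]
[0.43722155 0.18902262 0.13550231] (array([   6.6, -203.8, -160.4]), array([89.7, -1.6,  7.1]))
[0.43722155 0.18902262 0.01550231] (array([   7.2, -307.5, -100.1]), array([89.7, -1.6,  7.1]))
```

Emit:
{"name": "send_rows", "arguments": {
  "plan": [
    {"grip": 30, "offset": [0.001, -0.025, -0.02], "angular": [9, 0, 0.5]},
    {"grip": 30, "offset": [0.002, -0.05, -0.04], "angular": [19, -0.3, 1.5]},
    {"grip": 30, "offset": [0.003, -0.076, -0.06], "angular": [29, -0.5, 2.3]},
    {"grip": 30, "offset": [0.004, -0.102, -0.08], "angular": [39, -0.7, 3]},
    {"grip": 30, "offset": [0.005, -0.127, -0.1], "angular": [49, -0.9, 3.9]},
    {"grip": 30, "offset": [0.006, -0.152, -0.12], "angular": [59, -1, 4.7]},
    {"grip": 30, "offset": [0.006, -0.177, -0.14], "angular": [69, -1.2, 5.5]},
    {"grip": 30, "offset": [0.006, -0.202, -0.16], "angular": [79, -1.4, 6.2]}
  ]
}}

```text
clock: 5.85
ee_pos: [0.4365, 0.1879, 0.1371]
tool_rot: [-0.169, 0.985, -0.029, 0.01]
contact_force: [0.7, 0.2, -5.4]
opening: 0.461
```

Run:
```python
from h import *
from station import *
print(observe()["qpos"])
for h in(.12,0): p,R=place(-.06,-.088,h); print(p,delta(p,R))
```

```text
[ 0.18088404  0.06453377 -0.62668051  0.78628604  0.32698898  1.82540207]
[0.43722155 0.18902262 0.13550231] (array([ 0.6, -0.6,  1.9]), array([10.5, -0.2,  0.9]))
[0.43722155 0.18902262 0.01550231] (array([ -0.5,  39.4, 115.1]), array([10.5, -0.2,  0.9]))
```

Emit:
{"name": "send_rows", "arguments": {
  "plan": [
    {"grip": 30, "offset": [0.0006, -0.0006, 0.002], "angular": [10.5, -0.2, 0.9]},
    {"grip": 30, "offset": [0.0006, -0.0006, 0.002], "angular": [10.5, -0.2, 0.9]},
    {"grip": 30, "offset": [0.0003, 0.008, 0.026], "angular": [10.5, -0.2, 0.9]},
    {"grip": 30, "offset": [0.0, 0.019, 0.058], "angular": [10.5, -0.2, 0.9]},
    {"grip": 30, "offset": [-0.0002, 0.028, 0.083], "angular": [10.5, -0.2, 0.9]},
    {"grip": 30, "offset": [-0.0003, 0.0327, 0.096], "angular": [10.5, -0.2, 0.9]},
    {"grip": 30, "offset": [-0.0003, 0.0327, 0.096], "angular": [10.5, -0.2, 0.9]},
    {"grip": 30, "offset": [-0.0003, 0.0327, 0.096], "angular": [10.5, -0.2, 0.9]}
  ]
}}

```text
clock: 6.85
ee_pos: [0.439, 0.1891, 0.0374]
tool_rot: [-0.257, 0.966, -0.034, 0.01]
contact_force: [0.7, 1.5, -4.4]
opening: 0.459
```

Run:
```python
from h import *
from station import *
o=observe();print(o["qpos"],o["wrist_torque"])
for h in(.02,0): p,R=place(-.06,-.088,h); print(p,delta(p,R))
t=read_camera("top")["pixels"][180:260,200:300,::-1]; s=read_camera("side")["pixels"][140:220,270:370,::-1]
cv2.imwrite("pics/c5.png",np.hstack([cv2.resize(a,(400,320),interpolation=cv2.INTER_CUBIC) for a in(t,s)]))
```

```text
[ 0.05897021  0.23154781 -0.78225689  0.48040278  0.51470016  1.72117355] [-1.03564947  0.06053947 -0.01060057]
[0.43722155 0.18902262 0.03550231] (array([-1.8,  1.1,  1.5]), array([ 0.2, -0.1,  0.1]))
[0.43722155 0.18902262 0.01550231] (array([-1.8, 11. , 18.9]), array([ 0.2, -0.1,  0.1]))
```

View pics/c5.png

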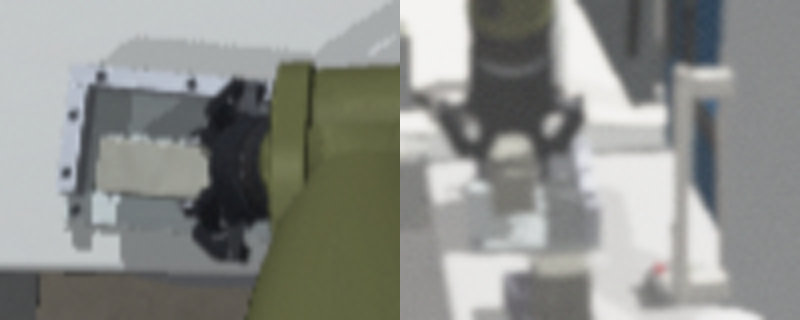

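The prism is horizontal above the plate, with a gap to the end fence at pane x≈97 and clear of the back fence. Lowering gently.

Emit:
{"name": "send_rows", "arguments": {
  "plan": [
    {"grip": 30, "offset": [-0.001, 0.004, 0.007], "angular": [0.2, 0, 0]},
    {"grip": 30, "offset": [-0.0015, 0.0075, 0.0127], "angular": [0.2, 0, 0]},
    {"grip": 30, "offset": [-0.0015, 0.0085, 0.0147], "angular": [0.2, 0, 0]},
    {"grip": 30, "offset": [-0.0015, 0.0092, 0.0158], "angular": [0.2, 0, 0]},
    {"grip": 30, "offset": [-0.0015, 0.0092, 0.0158], "angular": [0.2, 0, 0]},
    {"grip": 30, "offset": [-0.0015, 0.0092, 0.0158], "angular": [0.2, 0, 0]}
  ]
}}

```text
clock: 7.7
ee_pos: [0.4369, 0.1888, 0.0184]
tool_rot: [-0.259, 0.965, -0.035, 0.01]
contact_force: [-0.7, 0.3, -4.3]
opening: 0.458
```

Emit:
{"name": "send_rows", "arguments": {
  "plan": [
    {"grip": 30, "offset": [0, 0.0005, 0.0009], "angular": [0, 0, 0]},
    {"grip": 30, "offset": [0, 0.001, 0.0017], "angular": [0, 0, 0]},
    {"grip": 30, "offset": [0, 0.001, 0.0017], "angular": [0, 0, 0]}
  ]
}}

```text
clock: 8.07
ee_pos: [0.4366, 0.1888, 0.0162]
tool_rot: [-0.259, 0.965, -0.035, 0.01]
contact_force: [-0.0, 0.3, -5.0]
opening: 0.463
```

Emit:
{"name": "send_rows", "arguments": {
  "plan": [
    {"grip": 30, "offset": [0, 0.0004, 0.0007], "angular": [0, 0, 0]},
    {"grip": 30, "offset": [0, 0.0004, 0.0007], "angular": [0, 0, 0]}
  ]
}}

```text
clock: 8.32
ee_pos: [0.4368, 0.189, 0.0157]
tool_rot: [-0.259, 0.965, -0.035, 0.01]
contact_force: [-0.0, -0.6, -2.7]
opening: 0.46
```

```bash
python3 -c "
from station import *
o=observe();print(o['contact_force'],o['wrist_torque'],o['ee_pos'])"
```

```text
[-0.02604412 -0.58466442 -2.66085903] [-0.68943154  0.1716663   0.06503434] [0.43678664 0.18898413 0.015693  ]
```

Emit:
{"name": "send_rows", "arguments": {
  "plan": [
    {"grip": 30, "offset": [0, 0.0003, 0.0005], "angular": [0, 0, 0]},
    {"grip": 30, "offset": [0, 0.0003, 0.0005], "angular": [0, 0, 0]}
  ]
}}

```text
clock: 8.57
ee_pos: [0.4369, 0.189, 0.0155]
tool_rot: [-0.259, 0.965, -0.035, 0.01]
contact_force: [-1.5, -2.9, 4.5]
opening: 0.462
```

```bash
python3 -c "
from station import *
o=observe();print(o['contact_force'],o['wrist_torque'],o['ee_pos'])"
```

```text
[-1.50446276 -2.88361557  4.50802334] [-0.31893358  0.59776946  0.3222228 ] [0.43690396 0.18904666 0.01552701]
```

Firm on the plate, with about 9 N of support. Releasing, then backing straight out.

Emit:
{"name": "send_rows", "arguments": {
  "plan": [
    {"grip": 48, "offset": [0, 0, 0], "angular": [0, 0, 0]},
    {"grip": 52, "offset": [0, 0, 0], "angular": [0, 0, 0]},
    {"grip": 60, "offset": [0, 0, 0], "angular": [0, 0, 0]},
    {"grip": 72, "offset": [0, 0, 0], "angular": [0, 0, 0]},
    {"grip": 72, "offset": [0, 0, 0], "angular": [0, 0, 0]},
    {"grip": 72, "offset": [0, 0, -0.03], "angular": [0, 0, 0]},
    {"grip": 72, "offset": [0, 0, -0.08], "angular": [0, 0, 0]},
    {"grip": 72, "offset": [0, 0, -0.14], "angular": [0, 0, 0]}
  ]
}}

```text
clock: 9.57
ee_pos: [0.4304, 0.1186, 0.1369]
tool_rot: [-0.259, 0.965, -0.034, 0.009]
contact_force: [1.8, 0.3, -0.7]
opening: 0.719
```

Run:
```python
from h import *
from station import *
o=observe();print(o["qpos"],o["contact_force"])
im=read_camera("top")["pixels"][:,:,::-1]; cv2.imwrite("pics/top6.png",im)
t=im[180:260,200:300]; s=read_camera("side")["pixels"][140:220,270:370,::-1]
cv2.imwrite("pics/c6.png",np.hstack([cv2.resize(a,(400,320),interpolation=cv2.INTER_CUBIC) for a in(t,s)]))
# pre-push pose: gripper shut, tool down, well in front of the prism, and high
R=tool(psi,0); p=corner+ex*-.115+ey*-.088; print(p,delta([p[0],p[1],.15],R))
```

```text
[-0.11051148  0.09821551 -0.65524277  0.84076656  0.52331775  1.52531698] [ 1.82256009  0.34145219 -0.70800228]
[0.38238799 0.18902192 0.008     ] (array([-57.8, -63.4,  25.7]), array([-30. ,  -0.5,   0. ]))
```

View pics/c6.png

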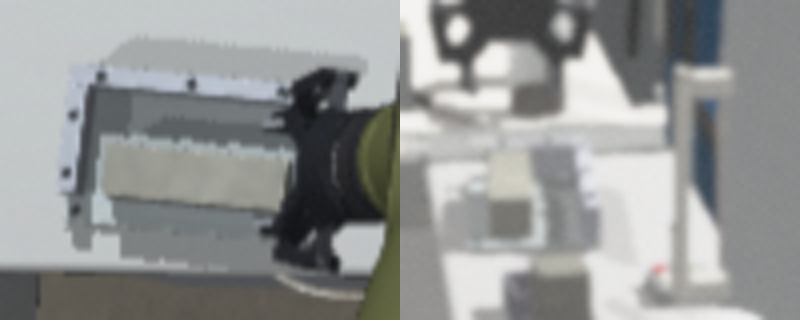

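The prism lies free on the plate, roughly parallel to the fences (left pane, top face (102..290,138..205)). Next: shut the gripper, point the tool down and go to the front of it.

Emit:
{"name": "send_rows", "arguments": {
  "plan": [
    {"grip": 60, "offset": [-0.0578, -0.0634, 0.0257], "angular": [-30, -0.5, 0]},
    {"grip": 30, "offset": [-0.0578, -0.0634, 0.0257], "angular": [-30, -0.5, 0]},
    {"grip": 0, "offset": [-0.0578, -0.0634, 0.0257], "angular": [-30, -0.5, 0]},
    {"grip": 0, "offset": [-0.0578, -0.0634, 0.0257], "angular": [-30, -0.5, 0]},
    {"grip": 0, "offset": [-0.0578, -0.0634, 0.0257], "angular": [-30, -0.5, 0]},
    {"grip": 0, "offset": [-0.0578, -0.0634, 0.0257], "angular": [-30, -0.5, 0]}
  ],
  "newtons": 20
}}

```text
clock: 10.42
ee_pos: [0.3784, 0.1895, 0.1448]
tool_rot: [-0.0, 0.999, -0.036, -0.004]
contact_force: [-0.4, 0.4, 0.3]
opening: 0.001
```

Run:
```python
from h import *
from station import *
o=observe();print(o["qpos"],o["contact_force"],o["opening"])
R=tool(psi,0); p=corner+ex*-.115+ey*-.088; print(p,delta([p[0],p[1],.018],R))
g=cv2.cvtColor(read_camera("top")["pixels"],cv2.COLOR_RGB2BGR); cv2.imwrite("pics/top7.png",g)
cv2.imwrite("pics/c7.png",cv2.resize(g[180:260,200:300],(800,600),interpolation=cv2.INTER_CUBIC))
g=cv2.cvtColor(g,cv2.COLOR_BGR2GRAY).astype(float); f=lambda p:np.array(p)/4+[199.6,179.6]
for a,b in(((105,138),(292,155)),((107,198),(285,210)),((103,142),(104,195))):
    e=edge(g,f(a),f(b)); P=cast("top",[e[0],e[0]+10*e[1]],.048); d=P[1]-P[0]; print((P[0]-corner)@ex,(P[0]-corner)@ey,np.arctan2(d[1],d[0]),e[2])
```

```text
[ 0.4604695   0.04703829 -0.57676603  0.95443327  0.00476231  2.10360756] [-0.43462044  0.3885551   0.27620612] 0.0014388727227909303
[0.38238799 0.18902192 0.008     ] (array([  5.1,   0.2, 126.8]), array([-0. ,  0.5,  0. ]))
-0.035602755155873744 -0.08911879350173209 -1.6151837865922203 0.3537456290369616
-0.08106326458796226 -0.10081879816424802 -1.628330289713678 0.18774521250867632
-0.060254747323290135 -0.018771009046598626 -0.2549172381765506 0.6490205506618764
```

Emit:
{"name": "send_rows", "arguments": {
  "plan": [
    {"grip": 0, "offset": [0.002, 0, 0.05], "angular": [0, 0.5, 0]},
    {"grip": 0, "offset": [0.003, 0, 0.1], "angular": [0, 0.5, 0]},
    {"grip": 0, "offset": [0.003, 0, 0.126], "angular": [0, 0.5, 0]},
    {"grip": 0, "offset": [0.003, 0, 0.126], "angular": [0, 0.5, 0]},
    {"grip": 0, "offset": [0.003, 0, 0.126], "angular": [0, 0.5, 0]}
  ]
}}

```text
clock: 11.1
ee_pos: [0.3816, 0.1902, 0.0204]
tool_rot: [-0.0, 0.999, -0.036, 0.001]
contact_force: [-0.9, 0.1, 0.3]
opening: -0.003
```

Run:
```python
from h import *
from station import *
o=observe();print(o["ee_pos"],(o["ee_pos"]-corner)@ex,o["contact_force"])
im=cv2.cvtColor(read_camera("top")["pixels"],cv2.COLOR_RGB2BGR)
t=im[180:260,200:300]; s=read_camera("side")["pixels"][140:220,270:370,::-1]
cv2.imwrite("pics/c8.png",np.hstack([cv2.resize(a,(400,320),interpolation=cv2.INTER_CUBIC) for a in(t,s)]))
```

```text
[0.3816307  0.19023447 0.02039623] -0.11584370656120219 [-0.92617654  0.09841628  0.31338943]
```

View pics/c8.png

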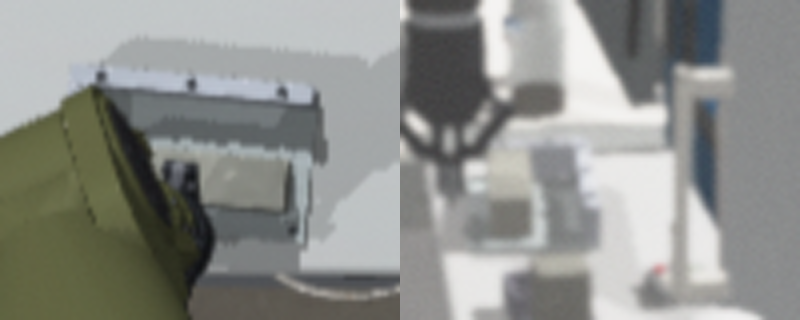

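The shut fingers stand in front of the prism with a gap (right pane, fingers at (452,190), prism front at 488). Pushing slowly along board +x.

Emit:
{"name": "send_rows", "arguments": {
  "plan": [
    {"grip": 0, "offset": [0.006, 0, 0], "angular": [0, 0, 0]},
    {"grip": 0, "offset": [0.012, 0, 0], "angular": [0, 0, 0]},
    {"grip": 0, "offset": [0.016, 0, 0], "angular": [0, 0, 0]},
    {"grip": 0, "offset": [0.02, 0, 0], "angular": [0, 0, 0]},
    {"grip": 0, "offset": [0.024, 0, 0], "angular": [0, 0, 0]},
    {"grip": 0, "offset": [0.028, 0, 0], "angular": [0, 0, 0]},
    {"grip": 0, "offset": [0.032, 0, 0], "angular": [0, 0, 0]},
    {"grip": 0, "offset": [0.036, 0, 0], "angular": [0, 0, 0]}
  ]
}}

```text
clock: 12.2
ee_pos: [0.4168, 0.188, 0.0194]
tool_rot: [0.0, 0.999, -0.035, 0.0]
contact_force: [-1.9, -0.0, 0.5]
opening: -0.001
```

Emit:
{"name": "send_rows", "arguments": {
  "plan": [
    {"grip": 0, "offset": [0.003, 0, 0], "angular": [0, 0, 0]},
    {"grip": 0, "offset": [0.006, 0, 0], "angular": [0, 0, 0]},
    {"grip": 0, "offset": [0.009, 0, 0], "angular": [0, 0, 0]},
    {"grip": 0, "offset": [0.012, 0, 0], "angular": [0, 0, 0]}
  ]
}}

```text
clock: 12.7
ee_pos: [0.4288, 0.1872, 0.0195]
tool_rot: [-0.0, 0.999, -0.035, 0.001]
contact_force: [-2.5, 0.3, 0.4]
opening: -0.001
```

Emit:
{"name": "send_rows", "arguments": {
  "plan": [
    {"grip": 0, "offset": [0.002, 0, 0], "angular": [0, 0, 0]},
    {"grip": 0, "offset": [0.004, 0, 0], "angular": [0, 0, 0]},
    {"grip": 0, "offset": [0.006, 0, 0], "angular": [0, 0, 0]},
    {"grip": 0, "offset": [0.008, 0, 0], "angular": [0, 0, 0]}
  ]
}}

```text
clock: 13.2
ee_pos: [0.4368, 0.1867, 0.0196]
tool_rot: [-0.0, 0.999, -0.035, 0.001]
contact_force: [-3.0, -1.0, -0.1]
opening: 0.001
```

Emit:
{"name": "send_rows", "arguments": {
  "plan": [
    {"grip": 0, "offset": [0.0015, 0, 0], "angular": [0, 0, 0]},
    {"grip": 0, "offset": [0.003, 0, 0], "angular": [0, 0, 0]}
  ]
}}

```text
clock: 13.45
ee_pos: [0.4397, 0.1865, 0.0195]
tool_rot: [-0.0, 0.999, -0.035, 0.001]
contact_force: [-3.0, 0.4, 0.0]
opening: -0.005
```

Emit:
{"name": "send_rows", "arguments": {
  "plan": [
    {"grip": 0, "offset": [0.0015, 0, 0], "angular": [0, 0, 0]},
    {"grip": 0, "offset": [0.003, 0, 0], "angular": [0, 0, 0]}
  ]
}}

```text
clock: 13.7
ee_pos: [0.4427, 0.1863, 0.0196]
tool_rot: [-0.0, 0.999, -0.035, 0.001]
contact_force: [-1.9, -0.0, -0.3]
opening: 0.0
```

Emit:
{"name": "send_rows", "arguments": {
  "plan": [
    {"grip": 0, "offset": [0.001, 0, 0], "angular": [0, 0, 0]},
    {"grip": 0, "offset": [0.002, 0, 0], "angular": [0, 0, 0]}
  ]
}}

```text
clock: 13.95
ee_pos: [0.4447, 0.1861, 0.0196]
tool_rot: [-0.0, 0.999, -0.035, 0.001]
contact_force: [-2.7, 0.4, -0.0]
opening: -0.001
```

Emit:
{"name": "send_rows", "arguments": {
  "plan": [
    {"grip": 0, "offset": [0.001, 0, 0], "angular": [0, 0, 0]},
    {"grip": 0, "offset": [0.002, 0, 0], "angular": [0, 0, 0]}
  ]
}}

```text
clock: 14.2
ee_pos: [0.4467, 0.186, 0.0196]
tool_rot: [-0.0, 0.999, -0.035, 0.001]
contact_force: [-2.4, 0.4, -0.5]
opening: -0.001
```

Emit:
{"name": "send_rows", "arguments": {
  "plan": [
    {"grip": 0, "offset": [0.001, 0, 0], "angular": [0, 0, 0]},
    {"grip": 0, "offset": [0.002, 0, 0], "angular": [0, 0, 0]}
  ]
}}

```text
clock: 14.45
ee_pos: [0.4473, 0.186, 0.0193]
tool_rot: [-0.0, 0.999, -0.035, -0.001]
contact_force: [-7.2, 1.6, 4.1]
opening: -0.004
```

Emit:
{"name": "send_rows", "arguments": {
  "plan": [
    {"grip": 0, "offset": [0.0005, 0, 0], "angular": [0, 0, 0]},
    {"grip": 0, "offset": [0.0005, 0, 0], "angular": [0, 0, 0]},
    {"grip": 0, "offset": [0.0005, 0, 0], "angular": [0, 0, 0]}
  ]
}}

```text
clock: 14.82
ee_pos: [0.4473, 0.186, 0.0193]
tool_rot: [-0.0, 0.999, -0.035, -0.001]
contact_force: [-6.3, 2.1, 3.2]
opening: -0.001
```

Run:
```python
from h import *
from station import *
o=observe();print(o["ee_pos"],(o["ee_pos"]-corner)@ex,o["contact_force"],o["wrist_torque"])
```

```text
[0.44726702 0.18601233 0.01933176] -0.050074254358674866 [-6.25469677  2.14973212  3.19449683] [0.32169914 1.40698929 0.00411762]
```

Emit:
{"name": "send_rows", "arguments": {
  "plan": [
    {"grip": 0, "offset": [0.001, 0, 0], "angular": [0, 0, 0]},
    {"grip": 0, "offset": [0.0015, 0, 0], "angular": [0, 0, 0]},
    {"grip": 0, "offset": [0.0015, 0, 0], "angular": [0, 0, 0]}
  ]
}}

```text
clock: 15.2
ee_pos: [0.4473, 0.186, 0.0193]
tool_rot: [-0.001, 0.999, -0.035, -0.002]
contact_force: [-11.9, 3.0, 9.4]
opening: 0.005
```

Flush against the back fence: a hard stop at 12 N, with the measured front face consistent with 40 mm. Retracting and going round to the free (−y) end.

Emit:
{"name": "send_rows", "arguments": {
  "plan": [
    {"grip": 0, "offset": [-0.02, 0, 0], "angular": [0, 0, 0]},
    {"grip": 0, "offset": [-0.03, 0, -0.01], "angular": [0, 0, 0]},
    {"grip": 0, "offset": [-0.03, 0, -0.07], "angular": [0, 0, 0]},
    {"grip": 0, "offset": [-0.01, 0.06, -0.08], "angular": [0, 0, 0]},
    {"grip": 0, "offset": [0.02, 0.1, -0.08], "angular": [0, 0, 0]},
    {"grip": 0, "offset": [0.028, 0.106, -0.08], "angular": [0, 0, 0]},
    {"grip": 0, "offset": [0.028, 0.106, -0.08], "angular": [0, 0, 0]}
  ]
}}

```text
clock: 16.08
ee_pos: [0.4719, 0.0778, 0.1001]
tool_rot: [-0.0, 0.999, -0.036, 0.001]
contact_force: [-0.8, -0.8, -0.1]
opening: -0.001
```

Run:
```python
from h import *
from station import *
o=observe();d=o["ee_pos"]-corner;print(o["ee_pos"],d@ex,d@ey,o["contact_force"],o["qpos"])
p=corner+ex*-.022+ey*-.192; print(delta([p[0],p[1],.02],tool(psi,0)))
im=cv2.cvtColor(read_camera("top")["pixels"],cv2.COLOR_RGB2BGR)
t=im[180:260,200:300]; s=read_camera("side")["pixels"][140:220,270:370,::-1]
cv2.imwrite("pics/c9.png",np.hstack([cv2.resize(a,(400,320),interpolation=cv2.INTER_CUBIC) for a in(t,s)]))
```

```text
[0.47185171 0.07781721 0.10013628] -0.017663812069943823 -0.1923834809984496 [-0.82487892 -0.8385294  -0.09501118] [ 1.63428871e-01  1.83117546e-01 -5.33719402e-01  8.51605162e-01
  2.70035098e-05  1.80570857e+00]
(array([-4.5, -0.3, 80.1]), array([-0. , -0.1,  0.1]))
```

View pics/c9.png

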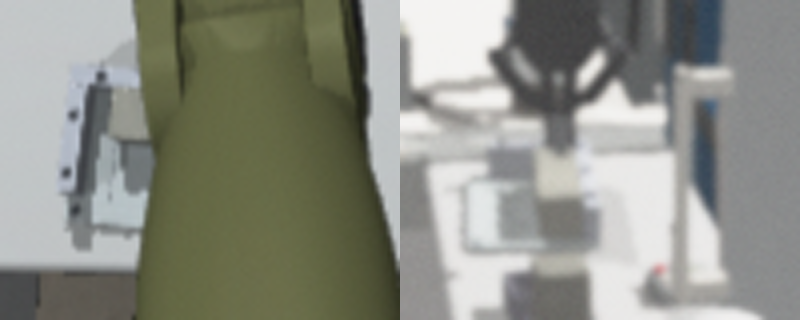

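The prism is along the back fence with a gap to the end fence (left pane, x≈88..108), and the fingers are in line with its end. Descending, then pushing +y.

Emit:
{"name": "send_rows", "arguments": {
  "plan": [
    {"grip": 0, "offset": [-0.0045, 0.001, 0.03], "angular": [0, 0, 0]},
    {"grip": 0, "offset": [-0.0045, 0.001, 0.065], "angular": [0, 0, 0]},
    {"grip": 0, "offset": [-0.0045, 0.001, 0.08], "angular": [0, 0, 0]},
    {"grip": 0, "offset": [-0.0045, 0.001, 0.08], "angular": [0, 0, 0]},
    {"grip": 0, "offset": [-0.0045, -0.006, 0.08], "angular": [0, 0, 0]},
    {"grip": 0, "offset": [-0.0045, -0.012, 0.08], "angular": [0, 0, 0]},
    {"grip": 0, "offset": [-0.0045, -0.017, 0.08], "angular": [0, 0, 0]},
    {"grip": 0, "offset": [-0.0045, -0.021, 0.08], "angular": [0, 0, 0]}
  ]
}}

```text
clock: 17.18
ee_pos: [0.4685, 0.0998, 0.02]
tool_rot: [-0.0, 0.999, -0.035, 0.001]
contact_force: [-0.0, 0.5, -0.4]
opening: -0.002
```

Emit:
{"name": "send_rows", "arguments": {
  "plan": [
    {"grip": 0, "offset": [0, -0.003, 0], "angular": [0, 0, 0]},
    {"grip": 0, "offset": [0, -0.006, 0], "angular": [0, 0, 0]},
    {"grip": 0, "offset": [0, -0.009, 0], "angular": [0, 0, 0]}
  ]
}}

```text
clock: 17.55
ee_pos: [0.4688, 0.1079, 0.0197]
tool_rot: [0.0, 0.999, -0.035, 0.001]
contact_force: [-0.1, -4.2, 3.7]
opening: 0.001
```

Emit:
{"name": "send_rows", "arguments": {
  "plan": [
    {"grip": 0, "offset": [0, -0.002, 0], "angular": [0, 0, 0]},
    {"grip": 0, "offset": [0, -0.004, 0], "angular": [0, 0, 0]},
    {"grip": 0, "offset": [0, -0.006, 0], "angular": [0, 0, 0]}
  ]
}}

```text
clock: 17.92
ee_pos: [0.4692, 0.1142, 0.0196]
tool_rot: [0.0, 0.999, -0.035, 0.001]
contact_force: [0.6, -3.1, 1.8]
opening: -0.003
```

Emit:
{"name": "send_rows", "arguments": {
  "plan": [
    {"grip": 0, "offset": [0, -0.001, 0], "angular": [0, 0, 0]},
    {"grip": 0, "offset": [0, -0.002, 0], "angular": [0, 0, 0]}
  ]
}}

```text
clock: 18.18
ee_pos: [0.4693, 0.1163, 0.0196]
tool_rot: [-0.0, 0.999, -0.035, 0.001]
contact_force: [-0.5, -3.2, 3.6]
opening: 0.0
```

Emit:
{"name": "send_rows", "arguments": {
  "plan": [
    {"grip": 0, "offset": [0, -0.001, 0], "angular": [0, 0, 0]},
    {"grip": 0, "offset": [0, -0.002, 0], "angular": [0, 0, 0]}
  ]
}}

```text
clock: 18.42
ee_pos: [0.4695, 0.1183, 0.0196]
tool_rot: [-0.0, 0.999, -0.035, 0.001]
contact_force: [-0.2, -3.4, 2.9]
opening: -0.002
```

Emit:
{"name": "send_rows", "arguments": {
  "plan": [
    {"grip": 0, "offset": [0, -0.001, 0], "angular": [0, 0, 0]},
    {"grip": 0, "offset": [0, -0.002, 0], "angular": [0, 0, 0]}
  ]
}}

```text
clock: 18.68
ee_pos: [0.4696, 0.1203, 0.0196]
tool_rot: [-0.0, 0.999, -0.035, 0.001]
contact_force: [0.1, -4.0, 2.9]
opening: -0.003
```

Emit:
{"name": "send_rows", "arguments": {
  "plan": [
    {"grip": 0, "offset": [0, -0.001, 0], "angular": [0, 0, 0]},
    {"grip": 0, "offset": [0, -0.0015, 0], "angular": [0, 0, 0]}
  ]
}}

```text
clock: 18.92
ee_pos: [0.4697, 0.1218, 0.0196]
tool_rot: [-0.0, 0.999, -0.035, 0.001]
contact_force: [-1.0, -2.7, 3.1]
opening: 0.0
```

Emit:
{"name": "send_rows", "arguments": {
  "plan": [
    {"grip": 0, "offset": [0, -0.001, 0], "angular": [0, 0, 0]},
    {"grip": 0, "offset": [0, -0.0015, 0], "angular": [0, 0, 0]}
  ]
}}

```text
clock: 19.18
ee_pos: [0.4697, 0.1224, 0.0196]
tool_rot: [0.001, 0.999, -0.035, 0.001]
contact_force: [-0.0, -7.8, 4.6]
opening: 0.002
```

Contact with the end fence; pressing a little more to confirm a hard stop.

Emit:
{"name": "send_rows", "arguments": {
  "plan": [
    {"grip": 0, "offset": [0, -0.001, 0], "angular": [0, 0, 0]},
    {"grip": 0, "offset": [0, -0.0015, 0], "angular": [0, 0, 0]},
    {"grip": 0, "offset": [0, -0.0015, 0], "angular": [0, 0, 0]}
  ]
}}

```text
clock: 19.55
ee_pos: [0.4697, 0.1224, 0.0196]
tool_rot: [0.002, 0.999, -0.036, 0.001]
contact_force: [-0.5, -12.0, 4.9]
opening: 0.003
```

Emit:
{"name": "send_rows", "arguments": {
  "plan": [
    {"grip": 0, "offset": [0, 0.02, 0], "angular": [0, 0, 0]},
    {"grip": 0, "offset": [0, 0.028, -0.01], "angular": [0, 0, 0]},
    {"grip": 0, "offset": [-0.01, 0.028, -0.06], "angular": [0, 0, 0]},
    {"grip": 0, "offset": [-0.055, 0, -0.07], "angular": [0, 0, 0]},
    {"grip": 0, "offset": [-0.06, -0.06, -0.07], "angular": [0, 0, 0]},
    {"grip": 0, "offset": [-0.06, -0.078, -0.06], "angular": [0, 0, 0]},
    {"grip": 0, "offset": [-0.06, -0.078, -0.02], "angular": [0, 0, 0]},
    {"grip": 0, "offset": [-0.06, -0.078, 0], "angular": [0, 0, 0]}
  ]
}}

```text
clock: 20.55
ee_pos: [0.4145, 0.2068, 0.0179]
tool_rot: [0.0, 0.999, -0.035, -0.0]
contact_force: [0.5, -0.7, 0.5]
opening: -0.002
```

Run:
```python
from h import *
from station import *
o=observe();d=o["ee_pos"]-corner;print(o["ee_pos"],d@ex,d@ey,o["contact_force"])
```

```text
[0.4144559  0.20676875 0.01790035] -0.08431185723115031 -0.06796154956338879 [ 0.52722339 -0.65044727  0.53623588]
```

Emit:
{"name": "send_rows", "arguments": {
  "plan": [
    {"grip": 0, "offset": [0.01, 0, 0], "angular": [0, 0, 0]},
    {"grip": 0, "offset": [0.018, 0, 0], "angular": [0, 0, 0]},
    {"grip": 0, "offset": [0.025, 0, 0], "angular": [0, 0, 0]},
    {"grip": 0, "offset": [0.029, 0, 0], "angular": [0, 0, 0]},
    {"grip": 0, "offset": [0.031, 0, 0], "angular": [0, 0, 0]},
    {"grip": 0, "offset": [0.033, 0, 0], "angular": [0, 0, 0]}
  ]
}}

```text
clock: 21.3
ee_pos: [0.4484, 0.2044, 0.0197]
tool_rot: [-0.0, 0.999, -0.035, 0.001]
contact_force: [-0.8, -0.1, -1.2]
opening: -0.001
```

Emit:
{"name": "send_rows", "arguments": {
  "plan": [
    {"grip": 0, "offset": [0.001, 0, 0], "angular": [0, 0, 0]},
    {"grip": 0, "offset": [0.002, 0, 0], "angular": [0, 0, 0]},
    {"grip": 0, "offset": [0.002, 0, 0], "angular": [0, 0, 0]}
  ]
}}

```text
clock: 21.68
ee_pos: [0.4486, 0.2042, 0.0193]
tool_rot: [-0.0, 0.999, -0.035, -0.001]
contact_force: [-5.8, 0.6, 4.2]
opening: -0.002
```

Emit:
{"name": "send_rows", "arguments": {
  "plan": [
    {"grip": 0, "offset": [0.001, 0, 0], "angular": [0, 0, 0]},
    {"grip": 0, "offset": [0.0015, 0, 0], "angular": [0, 0, 0]},
    {"grip": 0, "offset": [0.0015, 0, 0], "angular": [0, 0, 0]}
  ]
}}

```text
clock: 22.05
ee_pos: [0.4486, 0.2042, 0.0191]
tool_rot: [-0.0, 0.999, -0.035, -0.002]
contact_force: [-10.1, 1.6, 7.1]
opening: -0.004
```

Emit:
{"name": "send_rows", "arguments": {
  "plan": [
    {"grip": 0, "offset": [-0.01, 0, 0], "angular": [0, 0, 0]},
    {"grip": 0, "offset": [-0.03, 0, 0], "angular": [0, 0, 0]},
    {"grip": 0, "offset": [-0.03, 0, -0.06], "angular": [0, 0, 0]},
    {"grip": 0, "offset": [-0.03, 0, -0.12], "angular": [0, 0, 0]},
    {"grip": 0, "offset": [-0.03, -0.03, -0.18], "angular": [0, 0, 0]},
    {"grip": 0, "offset": [-0.06, -0.08, -0.23], "angular": [0, 0, 0]},
    {"grip": 0, "offset": [-0.1, -0.13, -0.25], "angular": [0, 0, 0]},
    {"grip": 0, "offset": [-0.14, -0.18, -0.25], "angular": [0, 0, 0]}
  ]
}}

```text
clock: 23.05
ee_pos: [0.337, 0.3778, 0.2697]
tool_rot: [-0.002, 0.999, -0.036, 0.003]
contact_force: [1.4, 0.7, -1.1]
opening: -0.001
```

Emit:
{"name": "send_rows", "arguments": {
  "plan": [
    {"grip": 0, "offset": [-0.04, -0.05, 0], "angular": [0, 0, 10]},
    {"grip": 0, "offset": [-0.08, -0.1, 0], "angular": [0, 0, 10]},
    {"grip": 0, "offset": [-0.08, -0.1, 0], "angular": [0, 0, 10]}
  ]
}}

```text
clock: 23.42
ee_pos: [0.2616, 0.4837, 0.2669]
tool_rot: [-0.001, 0.993, -0.119, 0.001]
contact_force: [0.6, -0.3, 0.6]
opening: -0.001
```

Run:
```python
from h import *
from station import *
o=observe();print(o["clock"],o["ee_pos"],o["contact_force"])
im=cv2.cvtColor(read_camera("top")["pixels"],cv2.COLOR_RGB2BGR); cv2.imwrite("pics/top10.png",im)
t=im[180:260,200:360]; s=read_camera("side")["pixels"][140:220,270:370,::-1]
cv2.imwrite("pics/c10.png",np.hstack([cv2.resize(t,(480,240),interpolation=cv2.INTER_CUBIC),cv2.resize(s,(300,240),interpolation=cv2.INTER_CUBIC)]))
```

```text
23.425 [0.26160169 0.48374388 0.26691801] [ 0.58009565 -0.2792972   0.62716863]
```

View pics/c10.png

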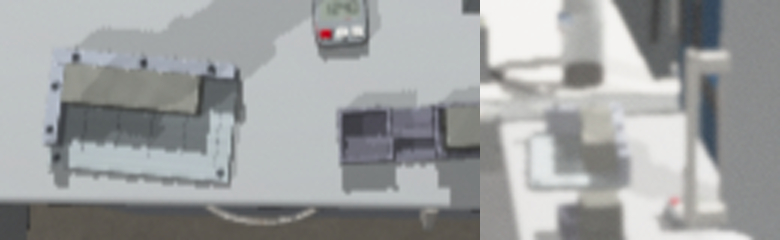

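The top face sits right in the corner of both fences (left pane, (62..202,65..112)) with no visible gap. The stand's left pocket is empty and the short prism is still in place. One last numeric check.

Run:
```python
from h import *
im=cv2.imread("pics/top10.png");g=cv2.cvtColor(im,cv2.COLOR_BGR2GRAY).astype(float); f=lambda p:np.array(p)/3+[199.6,179.6]
for n,a,b,z in(("prism/fence top",(68,65),(198,75),.046),("fence outer",(70,51),(235,66),.044),("prism front top",(66,102),(196,113),.048),("prism end -y",(200,78),(197,110),.048),("prism end +y",(64,68),(62,100),.046),("plate front",(72,172),(225,185),.008)):
    e=edge(g,f(a),f(b),1.5); P=cast("top",[e[0],e[0]+10*e[1]],z); d=P[1]-P[0]; q=P[0]-corner; print(n,np.round([q@ex*1e3,q@ey*1e3],1),"angle to board",round(float((np.arctan2(d[1],d[0])-psi+.8)%(np.pi/2)-.8),3),"rms",round(e[2],2))
d=cv2.absdiff(im,cv2.imread("pics/top0.png"))[180:260,300:460].max(2)  # other things
print("changed px near short prism/meter/bottle:",int((d[:,40:]>60).sum()))
```

```text
prism/fence top [  3.8 -69.8] angle to board 0.001 rms 0.17
fence outer [ 16.2 -92. ] angle to board -0.019 rms 0.27
prism front top [-36.2 -79.3] angle to board -0.004 rms 0.1
prism end -y [ -17.2 -137.5] angle to board 0.013 rms 0.03
prism end +y [-19.4   3.4] angle to board 0.001 rms 0.1
plate front [-105.3  -74.4] angle to board 0.007 rms 0.24
changed px near short prism/meter/bottle: 0
```

```bash
python3 -c "
from station import *
print(hand_in())"
```

```text
the job is handed in; nothing more can be done
None
```

The taller prism is lying on its side in the corner, flush against both fences as far as my checks show. I handed the job in at about 23.5 s on the robot's clock; no verdict was given.

**What I did:** I took the taller prism from the left (+y) pocket and turned it on its side in the air. I lowered it onto the open plate until it was supported with about 9 N, then let go. With the gripper shut I pushed it against the back fence, then against the end fence, then pressed it to the back fence once more. The arm ended well clear, touching nothing.

**Last checks:**
- **Contact:** all three pushes ended at a hard stop at 10–12 N, with no further movement.
- **Fit:** in the final top view the prism measures about 40 × 141 mm. Its long sides are within about 0.005 rad of the board and there is no visible gap at either fence.
- **Other things:** no pixel changes around the short prism, meter or bottle. I did not run that comparison on the timer, but it looks unmoved in the view.

**Disagreements:** the prism's edges came out 2.5–4 mm towards the corner compared with my estimated corner position. The inner edge of the back fence was off by about the same amount in the first picture, so I put it down to measurement error and relied on the contact. The edge readings also vary: the short free end read 0.013 rad and the outer fence edge −0.019 rad to the board.

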